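Hang the carving mallet on the sprung hook and tug-test it

ROBOT

A 6-joint arm with a two-finger parallel gripper is mounted at the origin on the work surface. World frame = base frame: x ahead of the robot, y to its left, z up, the work surface at z = 0. Lengths are in m, angles in rad, forces in N, time in s.
With the tool pointing down it reaches from about 0.35 to 0.775 m from the base axis. Payload 7.3 kg.
Tool frame: the origin (TCP) lies on the centre line of the jaws, within the pads' length; the fingertips stand 17 mm ahead of it and the grasp point (between the pads) lies 2 mm behind it (robot.tip_extent is the distance from the TCP to the fingertips, in m); z points along the fingers, y is the line along which they close (so a half turn about z gives the same grasp; the last joint's range is limited). The gripper opens to 92 mm and grips with 3 to 60 N. Pads are 19 mm wide; open, the fingers measure 130 mm over their backs; the gripper's body (75 mm by 190 mm) begins 47 mm behind the grasp point.
Start: joints at [-1.476, 0.342, 1.524, -0, 1.275, -0.146], TCP at [0.125, -0.51, 0.244] pointing down, gripper open.
Joint ranges: [-2.53, 2.53], [-0.77, 2.02], [0.04, 2.7], [-1, 4.14], [0.28, 2.66], [-3.11, 3.11]. Speed limits (rad/s): [2.57, 2.57, 3.14, 3.14, 3.14, 3.14].

INTERFACE

Orientations are given as [roll, pitch, yaw] about the fixed x, y, z axes, in that order (R = Rz(yaw) Ry(pitch) Rx(roll)).
In Python, from cell import robot gives the robot as it stands.
- The arm moves only by the tool step_arm, never from a script. Its argument "motion" is a list of rows, each a list of 2 entries, a list of its own where there are three numbers: the shift along the tool's x, y, z in units of 60 mm (1.0 is 60 mm), then the turn about the tool's z in rad. In form: [[[x, y, z], spin], ...]. A call has 1 to 10 rows; each row is the pose to reach, as a shift and turn from the pose commanded when the call began, along the tool's axes at that moment; what a row does not reach only later rows make up. A row lasts 1/8 s, in which the tool goes at most 62.5 mm and 10.7 degrees, less where a joint would pass 70% of its speed; a pose out of reach is approached as far as the arm can. A call with a gripper value outside its range is refused whole. "hand" is the closure in counts, from 0 (fully open) to 255 (shut), set as the call begins (left out, the last holds). The fingers move at their own pace and stop on an object; "squeeze" is the grip in N (left out, the last holds). Time passes only in rows, so rows that repeat a pose let the fingers close. It gives the time, the measured TCP pose, the force, the opening and the grip force at its end, in the units of the state.
- robot.observe(): the state, without advancing time (a new reading comes with each control period).
- robot.read_camera(name): name is "scene" or "top" or "wrist"; returns a dict with "pixels" (480x640x3 uint8, red, green, blue), "intrinsics" (3x3 intrinsics, pixels), "xyz" and "rotation" of the camera in the world; the wrist camera has in their place "T_tool_cam" (4x4, takes a point from camera to tool coordinates, whose origin is the TCP and whose axes are the flange's). Camera axes: x right, y up, looking along -z (the intrinsics and any distortion apply to the point x, -y, -z); pixel columns grow to the right and rows downward; lengths in m; the calibration is good to about 2 mm. A picture is of the moment at which its call begins: read the wrist's pose just before it. There is no depth.
- robot.hand_in(): hands the job in; it is judged then, once.
The state is a dict: "time": time; "qpos": joint angles; "qvel": joint speeds; "joint_efforts": joint torques, N m; "tool_pos": TCP position; "tool_rot": TCP orientation; "contact_force": force on the tool from outside, world axes, zero at the start; "torque": the same for the moment, N m; "opening": finger opening in m; "grip_force": force on a finger pad.
Only numpy, scipy, OpenCV 4.12 (cv2) and the standard library are available. Lean on these libraries where they do the work, as an engineer would, in place of code of your own. Each camera call takes 0.05 s, during which the arm holds its last target. There are 200 camera calls.

TASK

Hang the black-headed carving mallet upright on the sprung forked hook, its neck between the two prongs so that its collar rests on them. Before letting go, tug it gently downward so that the hook dips to about 18 mm below its unloaded height, then release it and leave it hanging still. Leave the pale-headed mallet standing where it is.

Things in the scene. Friction and masses are not known exactly. Their poses are not given: they have to be found in the camera images.
- mallet_grip (a point): Grip centre of the black-headed mallet, 186 mm above its underside; z up its axis. Stands head down, 212 mm tall, 0.3-0.5 kg, round. Heights from underside: black head 74 mm diameter, 0-72 mm; neck 18 mm diameter, 72-130; collar, underside a 45 degree cone widening to 58 mm diameter at 150; grip 38 mm diameter, 162-205. Seated on the hook, this point is 50 mm above the hook's seat.
- hook_seat (a point): Hook's seat: midway between the two prongs at their centre height, 190 mm over the bench unloaded; dips with the hook. Prongs: level 8 mm steel rods, 34 mm clear apart, from a red carriage 60 mm behind to 34 mm in front, ends turned up 12 mm and outward. x points level from the open ends to the blue post (its top 45 mm above prongs), z up. Neck enters along +x, collar above the upturned ends.
- hook (a joint): How far the sprung hook has dipped straight down, in m: 0 unloaded, end stop 0.035. Spring of 0.6 N per mm: the hanging mallet alone dips it 5 to 8 mm; 18 mm takes about 11 N in all, the mallet's weight included.
- pale_grip (a point): Centre of the grip of the other mallet, with a pale wooden head, otherwise of the same shape and size; to be left alone.
Mind the look-alikes: they are no part of the job. What is shaped like the part that bears mallet_grip but yellow is not meant.

How it is judged:
On the way:
1. the black-headed mallet, seated upright on the prongs and still gripped, is tugged down until the hook has dipped more than 12.5 mm (horizontal distance between mallet_grip and hook_seat below 0.02 m and z of mallet_grip in the frame of hook_seat between 0.036 and 0.063 m and angle between mallet_grip's own z axis and vertical below 0.2 rad and value of joint hook above 0.0125 m and contact force between the fingers and mallet above 1 N), for 0.2 s.
At the end, for the whole second after the job is handed in: The black-headed mallet hangs released and still on the prongs, its axis within 20 mm of the hook's seat and within 0.2 rad of upright, its grip's centre 36 to 63 mm above the seat, the hook dipped 3 to 11 mm by the mallet's weight alone; the pale-headed mallet is within 30 mm of where it was (horizontal distance between mallet_grip and hook_seat below 0.02 m and z of mallet_grip in the frame of hook_seat between 0.036 and 0.063 m and angle between mallet_grip's own z axis and vertical below 0.2 rad and value of joint hook between 0.003 and 0.011 m and linear speed of mallet below 0.03 m/s and distance of pale_grip from where it was at the start of the episode below 0.03 m); the robot touches nothing.
It fails at once if the hook is yanked down more than 28 mm (value of joint hook above 0.028 m).
It fails at once if the pale-headed mallet is moved more than 30 mm (distance of pale_grip from where it was at the start of the episode above 0.03 m).
It also fails if it takes over 46 s, if anything falls off the work surface, if the arm or the gripper's body presses on something with over 40 N, if the wrist force passes 120 N, or if a joint passes its speed limit or range.

## Working session

There is one attempt and no reset: what is moved stays moved. The work goes in short steps, Python scripts to look and compute and a tool call to move; the robot and the scene stay as the last step left them, time stands still between calls to the robot, and variables do not carry over. Pictures are saved under pics/ and viewed, at most 10 in all, crops included, and the job is handed in when it is done.

Besides the shell and the picture viewer there is one more tool, called by a JSON object that holds its "fn" and its "kwargs", one argument or row to a line. step_arm: Moves the arm, as the interface text tells. Its arguments: {"type":"object","properties":{"motion":{"type":"array"},"hand":{"type":"number"},"squeeze":{"type":"number"}},"required":["motion"]}

```bash
mkdir -p pics; ls; cat > h.py <<'E'
import numpy as np, cv2
from cell import robot
def snap(n,f):
    s=robot.observe(); c=robot.read_camera(n); cv2.imwrite('pics/'+f,c['pixels'][:,:,::-1]); 
    np.savez('pics/'+f+'.npz',tp=s['tool_pos'],tr=s['tool_rot'],**c); return c
def ray(c,u,v):
    K=c['intrinsics']; d=np.linalg.inv(K)@[u,v,1]; d=np.array(c['rotation'])@np.array([d[0],-d[1],-d[2]]); return np.array(c['xyz']),d
def atz(c,u,v,z):
    o,d=ray(c,u,v); return o+d*(z-o[2])/d[2]
def proj(c,p):
    q=np.array(c['rotation']).T@(np.array(p)-c['xyz']); q=np.array(c['intrinsics'])@[q[0],-q[1],-q[2]]; return q[:2]/q[2]
E
python3 - <<'E'
from h import *
print(robot.observe())
for n in('scene','top'):
    c=snap(n,n+'0.png'); print({k:v for k,v in c.items() if k!='pixels'})
E
```

```text
pics
{'time': 0.0, 'qpos': array([-1.47598861e+00,  3.42720510e-01,  1.52505541e+00, -1.65644696e-05,
        1.27540007e+00, -1.46026744e-01]), 'qvel': array([-0.0008179 , -0.00046937,  0.00099921, -0.00130408, -0.00026931,
        0.00028061]), 'joint_efforts': array([-1.27979915e-04, -4.31240451e+01, -2.44220620e+01,  7.18770898e-02,
        5.59611549e-02, -1.09562422e-04]), 'tool_pos': array([ 0.12518439, -0.50944475,  0.2430327 ]), 'tool_rot': array([-3.14002387e+00, -2.14717536e-04,  2.40839123e-01]), 'contact_force': array([ 0.8142869 ,  1.23572099, -0.35234461]), 'torque': array([-0.03474401,  0.0148345 ,  0.02029871]), 'grip_force': 0.0, 'opening': 0.09180698620769387}
{'intrinsics': array([[453.43482953,   0.        , 319.65893761],
       [  0.        , 453.43482953, 244.82960297],
       [  0.        ,   0.        ,   1.        ]]), 'xyz': array([1.0159615 , 0.40570582, 0.93022819]), 'rotation': array([ 7.02276832e-01, -1.08377456e-03,  2.24747897e+00])}
{'intrinsics': array([[442.61711972,   0.        , 328.66106729],
       [  0.        , 442.61711972, 240.52230394],
       [  0.        ,   0.        ,   1.        ]]), 'xyz': array([ 0.41187316, -0.01201179,  0.93972978]), 'rotation': array([ 0.14914851,  0.01418769, -1.56883282])}
```

```bash
cat >> h.py <<'E'
from scipy.spatial.transform import Rotation as Ro
def load(f):
    c=dict(np.load('pics/'+f+'.npz')); 
    if 'rotation' in c: c['rotation']=Ro.from_euler('xyz',c['rotation']).as_matrix()
    else:
        T=c['T_tool_cam']; R=Ro.from_euler('xyz',c['tr']).as_matrix(); c['rotation']=R@T[:3,:3]; c['xyz']=c['tp']+R@T[:3,3]
    return c
E
```

```text
(no output)
```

View pics/scene0.png

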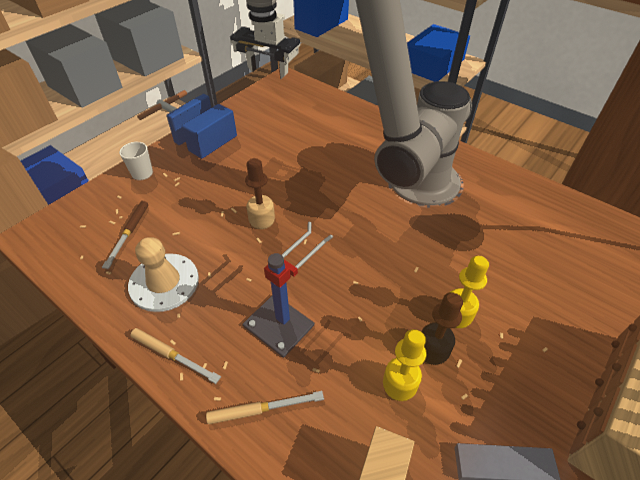

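View pics/top0.png

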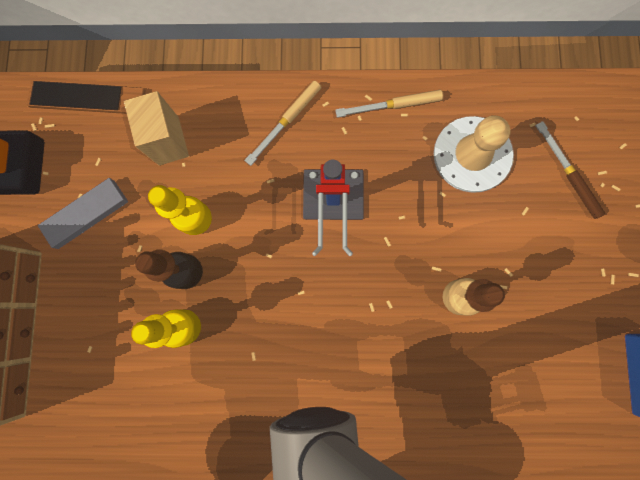

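```bash
python3 - <<'E'
from h import *
t=load('top0.png')['pixels'];s=load('scene0.png')['pixels']
r=lambda a:cv2.resize(a,(400,300),interpolation=cv2.INTER_CUBIC)
a=np.vstack([np.hstack([r(t[225:300,120:220]),r(s[280:370,400:520])]),np.hstack([r(t[155:260,270:410]),r(s[210:300,240:360])])])
cv2.imwrite('pics/crop.png',a[:,:,::-1])
E
```

```text
(no output)
```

View pics/crop.png

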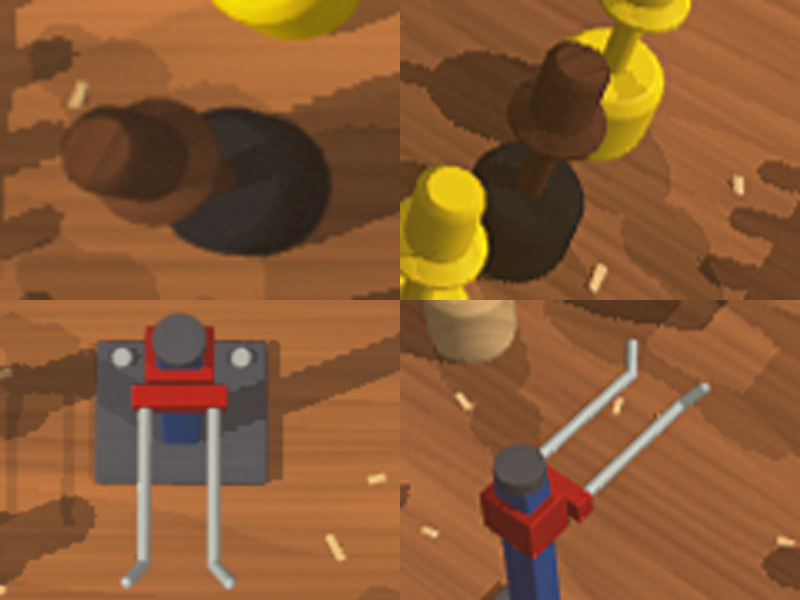

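```bash
python3 - <<'E'
from h import *
t=load('top0.png');s=load('scene0.png')
def tri(a,b):
    o1,d1=ray(t,*a);o2,d2=ray(s,*b);d1/=np.linalg.norm(d1);d2/=np.linalg.norm(d2)
    k=np.linalg.lstsq(np.c_[d1,-d2],o2-o1,rcond=None)[0];p,q=o1+d1*k[0],o2+d2*k[1];return (p+q)/2,np.linalg.norm(p-q)
print('black top',tri((144.5,262.5),(454,298.6)),atz(t,144.5,262.5,.212),atz(s,454,298.6,.212))
f=lambda x,y:(270+x/2.857,155+(y-300)/2.857); g=lambda x,y:(240+(x-400)/3.333,210+(y-300)/3.333)
for n,a,b in(('Lbend',(143,563),(633,376)),('Rbend',(213,563),(684,404))):
    print(n,tri(f(*a),g(*b)),atz(t,*f(*a),.19),atz(s,*g(*b),.19))
print('carr',atz(t,*f(145,410),.19),atz(t,*f(213,410),.19), 'posttop',atz(t,*f(179,340),.235))
print('black head base ctr',atz(t,120+252/4,225+180/4,.072))
for n,p in(('y1',(190,213)),('y2',(175,328)),):print(n,atz(t,*p,.072))
print(robot.observe()['tool_pos'])
E
```

```text
black top (array([0.48449377, 0.30576057, 0.20916786]), np.float64(0.0006103586866704467)) [0.48436784 0.30425031 0.212     ] [0.48635203 0.30638108 0.212     ]
Lbend (array([0.51955221, 0.00080129, 0.2113454 ]), np.float64(0.030231538196035898)) [0.51322973 0.01354473 0.19      ] [ 0.51360759 -0.02411257  0.19      ]
Rbend (array([ 0.5057107 , -0.01212633,  0.16798817]), np.float64(0.03925959035317722)) [ 0.51323162 -0.02832853  0.19      ] [0.51163906 0.0169944  0.19      ]
carr [0.60731844 0.01278208 0.19      ] [ 0.60724658 -0.02864534  0.19      ] posttop [ 0.63709952 -0.00815827  0.235     ]
black head base ctr [0.48350953 0.28774838 0.072     ]
y1 [0.5982519  0.27947044 0.072     ]
y2 [0.37114575 0.29755999 0.072     ]
[ 0.12521886 -0.50950617  0.24311775]
```

Candidates for the target in the top view: black mallet (165,265), yellow mallets (190,213) and (175,328), and the pale mallet (475,297). I choose the black head, and the crop confirms it. It stands at about (0.485, 0.305). The hook seat is at about (0.547, -0.0055) with its axis along +x, and the 94 mm prong length and 42 mm spacing both check out.

{"fn": "step_arm", "kwargs": {
  "motion": [
    [[0,0,-1.0],0.12],
    [[0,0,-1.5],0.241],
    [[0,0,-1.5],0.241]
  ],
  "hand": 0
}}

```text
time: 0.48
tool_pos: [0.1253, -0.5106, 0.3358]
tool_rot: [3.137, -0.0, -0.0]
contact_force: [-0.4, -0.1, -0.5]
opening: 0.0921
grip_force: 0.0
```

{"fn": "step_arm", "kwargs": {
  "motion": [
    [[0.55,-0.7,0],0],
    [[1.1,-1.45,0],0],
    [[1.65,-2.2,0],0],
    [[2.2,-2.9,0],0],
    [[2.75,-3.65,0],0],
    [[3.3,-4.35,0],0],
    [[3.85,-5.1,0],0],
    [[4.4,-5.8,0],0],
    [[4.92,-6.5,0],0],
    [[4.92,-6.5,0],0]
  ]
}}

```text
time: 1.72
tool_pos: [0.4212, -0.117, 0.332]
tool_rot: [-3.14, 0.003, 0.007]
contact_force: [-1.0, -0.7, -0.4]
opening: 0.092
grip_force: 0.0
```

{"fn": "step_arm", "kwargs": {
  "motion": [
    [[0.15,-0.9,0],0],
    [[0.3,-1.8,0],0],
    [[0.45,-2.7,0],0],
    [[0.6,-3.6,0],0],
    [[0.75,-4.5,0],0],
    [[0.9,-5.4,0],0],
    [[1.0,-6.3,0],0],
    [[1.08,-7.08,0],0],
    [[1.08,-7.08,0],0],
    [[1.08,-7.08,0],0]
  ]
}}

```text
time: 2.98
tool_pos: [0.4854, 0.3035, 0.3325]
tool_rot: [3.14, 0.002, -0.0]
contact_force: [-0.4, 0.4, 0.6]
opening: 0.0918
grip_force: 0.0
```

```bash
python3 - <<'E'
from h import *
s=robot.observe();print(s['tool_pos'],s['tool_rot'],s['qpos'])
snap('wrist','w1.png');c=load('w1.png');
for p in((.485,.305,.212),(.485,.305,.072)):print(proj(c,p))
E
```

```text
[0.48542421 0.3034823  0.33253597] [ 3.13983848e+00  1.87738175e-03 -2.88802332e-04] [ 4.25319537e-01  3.85148199e-01  1.21706573e+00 -8.22901716e-04
  1.54181289e+00  1.99642787e+00]
[321.49844655 239.90128326]
[322.07792685 202.33778351]
```

View pics/w1.png

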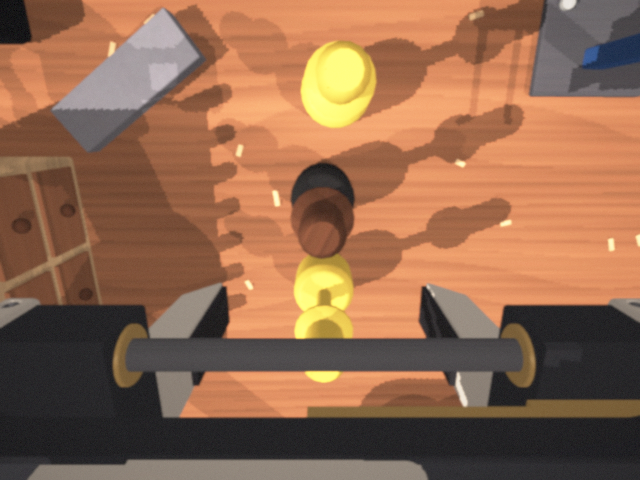

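The black mallet's grip top appears at (322,238), against a predicted (321.5,240). The position is confirmed, so I descend.

{"fn": "step_arm", "kwargs": {
  "motion": [
    [[0,-0.02,0.6],0],
    [[0,-0.02,1.2],0],
    [[0,-0.02,1.8],0],
    [[0,-0.02,2.3],0],
    [[0,-0.02,2.47],0],
    [[0,-0.02,2.47],0]
  ]
}}

```text
time: 3.78
tool_pos: [0.4857, 0.3052, 0.1857]
tool_rot: [3.141, 0.0, -0.001]
contact_force: [0.1, 0.2, 0.3]
opening: 0.0918
grip_force: 0.0
```

{"fn": "step_arm", "kwargs": {
  "motion": [
    [[0,0,0],0],
    [[0,0,0],0],
    [[0,0,0],0],
    [[0,0,0],0],
    [[0,0,0],0],
    [[0,0,0],0],
    [[0,0,0],0],
    [[0,0,0],0]
  ],
  "hand": 255,
  "squeeze": 45
}}

```text
time: 4.78
tool_pos: [0.4854, 0.306, 0.1854]
tool_rot: [3.141, 0.0, -0.0]
contact_force: [0.2, -1.0, -0.7]
opening: 0.0375
grip_force: 45.0
```

{"fn": "step_arm", "kwargs": {
  "motion": [
    [[0,0,-0.3],0],
    [[0,0,-0.7],0],
    [[0,0,-1.1],0],
    [[0,0,-1.33],0],
    [[0,0,-1.33],0],
    [[0,0,-1.33],0]
  ]
}}

```text
time: 5.52
tool_pos: [0.4849, 0.3058, 0.264]
tool_rot: [3.141, 0.002, -0.0]
contact_force: [-0.5, -0.7, -3.1]
opening: 0.0372
grip_force: 45.0
```

{"fn": "step_arm", "kwargs": {
  "motion": [
    [[-0.05,0.4,0],0],
    [[-0.15,1.0,0],0],
    [[-0.3,1.7,0],0],
    [[-0.45,2.4,0],0],
    [[-0.6,3.1,0],0],
    [[-0.7,3.8,0],0],
    [[-0.8,4.4,0],0],
    [[-0.88,4.9,0],0],
    [[-0.92,5.19,0],0],
    [[-0.92,5.19,0],0]
  ]
}}

```text
time: 6.78
tool_pos: [0.4296, -0.0062, 0.2645]
tool_rot: [-3.141, 0.002, -0.002]
contact_force: [0.2, -0.8, -3.3]
opening: 0.0372
grip_force: 45.0
```

```bash
python3 - <<'E'
from h import *
s=robot.observe();print(s['tool_pos'],s['tool_rot'],s['contact_force'])
snap('top','t2.png');snap('scene','s2.png');w=snap('wrist','w2.png')
c=load('t2.png');print(proj(c,(.513,-.0265,.19)),proj(c,(.513,.0155,.19)))
r=lambda a:cv2.resize(a,(400,300),interpolation=cv2.INTER_CUBIC)
t=load('t2.png')['pixels'];s=load('s2.png')['pixels']
a=np.vstack([np.hstack([r(t[160:310,230:430]),r(s[150:330,210:450])]),np.hstack([r(w['pixels']),r(w['pixels'][0:240,160:480])])])
cv2.imwrite('pics/c2.png',a[:,:,::-1])
E
```

```text
[ 0.42961547 -0.00615024  0.26454125] [-3.14145215e+00  1.55782212e-03 -2.41553257e-03] [ 0.22005917 -0.80796056 -3.34481177]
[343.48339939 247.18892907] [318.90866442 247.18771904]
```

View pics/c2.png

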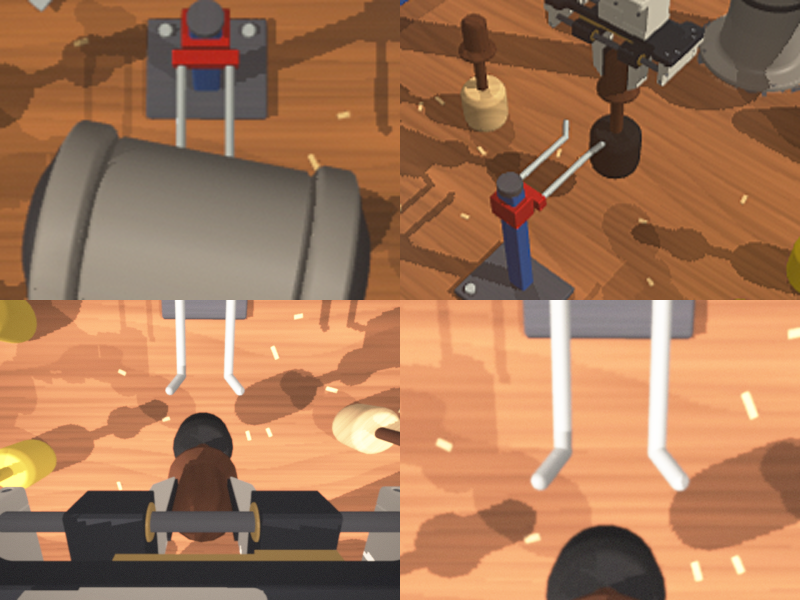

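```bash
python3 - <<'E'
from h import *
c=load('w2.png')
for p in((289.6,117.6),(366.4,117.6),(160+160/1.25,4),(160+267/1.25,4)):print(atz(c,*p,.19))
# mallet head top rim extents: crop x 548..665
print(atz(c,160+(548-400)/1.25,(580-300)/1.25,.151),atz(c,160+(665-400)/1.25,(580-300)/1.25,.151))
E
```

```text
[0.51557733 0.01409403 0.19      ]
[ 0.51554557 -0.0288685   0.19      ]
[0.57092929 0.01332439 0.19      ]
[ 0.57088534 -0.03066939  0.19      ]
[0.44370424 0.02774873 0.151     ] [ 0.44367385 -0.0396723   0.151     ]
```

The wrist view puts the prongs symmetric about y≈-0.007, with the bends at x≈0.515. The neck is aligned, so I go in along +x.

{"fn": "step_arm", "kwargs": {
  "motion": [
    [[0.25,0.02,0],0],
    [[0.5,0.02,0],0],
    [[0.75,0.02,0],0],
    [[1.0,0.02,0],0],
    [[1.25,0.02,0],0],
    [[1.5,0.02,0],0],
    [[1.75,0.02,0],0],
    [[1.97,0.02,0],0],
    [[1.97,0.02,0],0],
    [[1.97,0.02,0],0]
  ]
}}

```text
time: 8.18
tool_pos: [0.548, -0.0065, 0.2651]
tool_rot: [3.142, 0.001, -0.0]
contact_force: [0.8, 0.3, -3.0]
opening: 0.0369
grip_force: 45.0
```

{"fn": "step_arm", "kwargs": {
  "motion": [
    [[0,0,0.15],0],
    [[0,0,0.3],0],
    [[0,0,0.4],0],
    [[0,0,0.5],0],
    [[0,0,0.5],0],
    [[0,0,0.5],0]
  ]
}}

```text
time: 8.93
tool_pos: [0.5483, -0.0067, 0.2356]
tool_rot: [3.141, -0.0, -0.0]
contact_force: [-0.4, -2.2, -1.7]
opening: 0.0373
grip_force: 45.0
```

```bash
python3 - <<'E'
from h import *
s=robot.observe();print(s['tool_pos'],s['tool_rot'],s['contact_force'],s['torque'])
w=snap('wrist','w3.png');snap('scene','s3.png');s=load('s3.png')['pixels']
r=lambda a:cv2.resize(a,(400,300),interpolation=cv2.INTER_CUBIC)
cv2.imwrite('pics/c3.png',np.hstack([r(s[150:330,210:450]),r(w['pixels'])])[:,:,::-1])
E
```

```text
[ 0.54830696 -0.00671151  0.23562104] [ 3.14114899e+00 -1.48486212e-04 -1.88146539e-04] [-0.38060193 -2.24201975 -1.7462626 ] [-0.17939737  0.30948769  0.00715531]
```

View pics/c3.png

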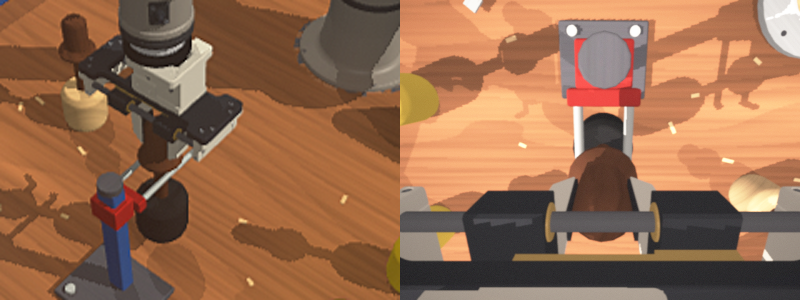

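The neck sits between the prongs with the collar just bearing on them. The -y side force means the mallet is slightly off centre, so I shift about 2 mm and continue down slowly.

{"fn": "step_arm", "kwargs": {
  "motion": [
    [[0,0.015,0],0],
    [[0,0.035,0.03],0],
    [[0,0.035,0.06],0],
    [[0,0.035,0.1],0],
    [[0,0.035,0.1],0],
    [[0,0.035,0.1],0]
  ]
}}

```text
time: 9.78
tool_pos: [0.5485, -0.0077, 0.2297]
tool_rot: [-3.14, -0.001, 0.0]
contact_force: [-1.0, 5.3, 2.0]
opening: 0.0371
grip_force: 45.0
```

{"fn": "step_arm", "kwargs": {
  "motion": [
    [[0,-0.017,0],0],
    [[0,-0.017,0],0],
    [[0,-0.017,0],0]
  ]
}}

```text
time: 10.15
tool_pos: [0.5485, -0.0076, 0.2295]
tool_rot: [-3.142, -0.001, -0.0]
contact_force: [-1.7, 3.6, 1.8]
opening: 0.0371
grip_force: 45.0
```

{"fn": "step_arm", "kwargs": {
  "motion": [
    [[0,-0.017,0.02],0],
    [[0,-0.017,0.05],0],
    [[0,-0.017,0.08],0],
    [[0,-0.017,0.11],0],
    [[0,-0.017,0.11],0],
    [[0,-0.017,0.11],0]
  ]
}}

```text
time: 10.9
tool_pos: [0.5485, -0.0072, 0.2231]
tool_rot: [3.14, -0.001, -0.0]
contact_force: [-1.0, -1.4, 6.3]
opening: 0.0373
grip_force: 45.0
```

{"fn": "step_arm", "kwargs": {
  "motion": [
    [[0,0,0.02],0],
    [[0,0,0.035],0],
    [[0,0,0.035],0],
    [[0,0,0.035],0],
    [[0,0,0.035],0],
    [[0,0,0.035],0]
  ]
}}

```text
time: 11.65
tool_pos: [0.5486, -0.0072, 0.2212]
tool_rot: [3.14, -0.001, -0.0]
contact_force: [-0.8, -1.9, 7.0]
opening: 0.0373
grip_force: 45.0
```

The tug is done: about 17–18 mm by both force and height. I ease up until the hook carries only the weight.

{"fn": "step_arm", "kwargs": {
  "motion": [
    [[0,0,-0.03],0],
    [[0,0,-0.06],0],
    [[0,0,-0.09],0],
    [[0,0,-0.12],0],
    [[0,0,-0.15],0],
    [[0,0,-0.18],0],
    [[0,0,-0.19],0],
    [[0,0,-0.19],0],
    [[0,0,-0.19],0]
  ]
}}

```text
time: 12.78
tool_pos: [0.5484, -0.007, 0.2318]
tool_rot: [3.141, 0.0, -0.0]
contact_force: [1.1, -5.4, 1.1]
opening: 0.0374
grip_force: 45.0
```

{"fn": "step_arm", "kwargs": {
  "motion": [
    [[0,0.012,-0.02],0],
    [[0,0.012,-0.02],0],
    [[0,0.012,-0.02],0],
    [[0,0.012,-0.02],0]
  ],
  "squeeze": 8
}}

```text
time: 13.28
tool_pos: [0.5483, -0.0072, 0.2331]
tool_rot: [-3.142, 0.0, -0.0]
contact_force: [1.3, -1.9, 0.1]
opening: 0.0374
grip_force: 8.0
```

{"fn": "step_arm", "kwargs": {
  "motion": [
    [[0,0,0],0],
    [[0,0,0],0],
    [[0,0,0],0],
    [[0,0,0],0]
  ],
  "hand": 125
}}

```text
time: 13.78
tool_pos: [0.5482, -0.0072, 0.2331]
tool_rot: [-3.141, 0.0, -0.0]
contact_force: [-0.8, -0.4, 0.4]
opening: 0.0468
grip_force: 0.0
```

{"fn": "step_arm", "kwargs": {
  "motion": [
    [[0,0,0],0],
    [[0,0,0],0],
    [[0,0,0],0],
    [[0,0,0],0],
    [[0,0,0],0],
    [[0,0,0],0],
    [[0,0,0],0],
    [[0,0,0],0]
  ],
  "hand": 0
}}

```text
time: 14.78
tool_pos: [0.5483, -0.0073, 0.2332]
tool_rot: [3.141, -0.0, -0.0]
contact_force: [-0.8, -0.0, 0.2]
opening: 0.0914
grip_force: 0.0
```

{"fn": "step_arm", "kwargs": {
  "motion": [
    [[0,0,-0.3],0],
    [[0,0,-0.8],0],
    [[0,0,-1.4],0],
    [[0,0,-2.0],0],
    [[-1.0,0,-2.0],0],
    [[-2.0,0,-2.0],0],
    [[-2.0,0,-2.0],0],
    [[-2.0,0,-2.0],0],
    [[-2.0,0,-2.0],0],
    [[-2.0,0,-2.0],0]
  ]
}}

```text
time: 16.02
tool_pos: [0.4292, -0.0074, 0.3528]
tool_rot: [-3.142, 0.001, -0.0]
contact_force: [-0.5, -1.3, -0.2]
opening: 0.0914
grip_force: 0.0
```

```bash
python3 - <<'E'
from h import *
w=snap('wrist','w4.png');snap('scene','s4.png');snap('top','t4.png');s=load('s4.png')['pixels']
r=lambda a:cv2.resize(a,(400,300),interpolation=cv2.INTER_CUBIC)
t=load('t4.png')['pixels']
cv2.imwrite('pics/c4.png',np.vstack([np.hstack([r(s[150:330,210:450]),r(w['pixels'])]),np.hstack([r(s),r(t)])])[:,:,::-1])
for f in('w4.png','s4.png'):
    c=load(f);print(proj(c,(.548,-.007,.259)))
print(robot.observe()['contact_force'])
E
```

```text
[323.10142509  58.23789226]
[305.06309561 223.89825858]
[ 0.07768495  0.29490864 -0.99258634]
```

View pics/c4.png

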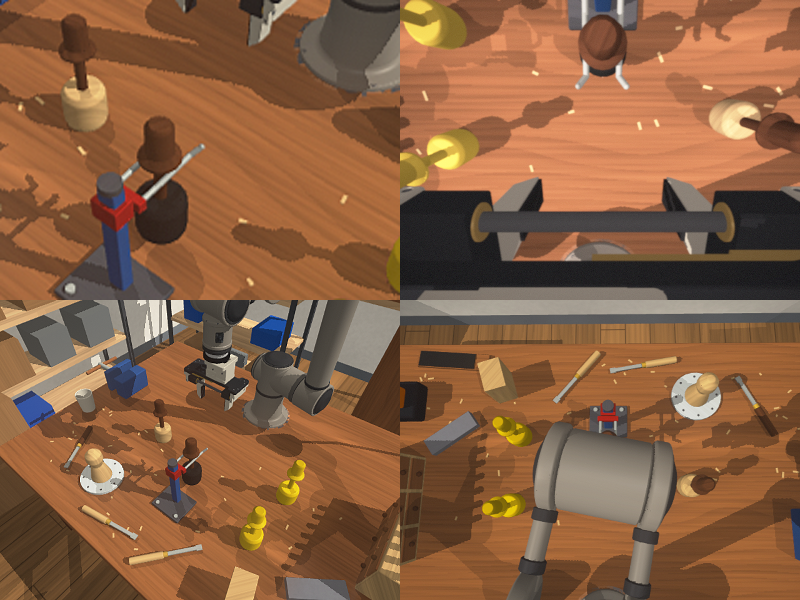

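The mallet hangs upright on the prongs, with its grip top near (305,223) in the scene view as predicted. The pale mallet is untouched and the gripper is clear. I wait a moment for it to settle, then hand in.

{"fn": "step_arm", "kwargs": {
  "motion": [
    [[0,0,0],0],
    [[0,0,0],0],
    [[0,0,0],0],
    [[0,0,0],0],
    [[0,0,0],0],
    [[0,0,0],0],
    [[0,0,0],0],
    [[0,0,0],0],
    [[0,0,0],0],
    [[0,0,0],0]
  ]
}}

```text
time: 17.42
tool_pos: [0.4283, -0.0073, 0.3532]
tool_rot: [3.142, -0.0, -0.0]
contact_force: [0.7, -0.1, -0.3]
opening: 0.0921
grip_force: 0.0
```

```bash
python3 -c "
from cell import robot
print(robot.hand_in())"
```

```text
the job is handed in; nothing more can be done
None
```

I hung the black-headed mallet upright on the hook, tugged it to a dip of about 17–18 mm (estimated from force and tool height), released it, and handed the job in at about 17 s with the pale mallet untouched; no verdict was returned.

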